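# Set the locating pin in the collet stand and build a separated plate stack

## Robot

A 6-joint arm with a two-finger parallel gripper is mounted at the origin on a cart in front of the work surface, level with it; the furniture and walls round the work are solid. World frame = base frame: x ahead of the robot, y to its left, z up, the work surface at z = 0. Lengths are in m, angles in degrees, forces in N, time in s.
With the tool pointing down it reaches from about 0.3 to 0.75 m from the base axis. Payload 8.5 kg.
Tool frame: the origin (TCP) lies on the centre line of the jaws, within the pads' length; the fingertips stand 14 mm ahead of it and the grasp point (between the pads) lies 5 mm behind it; z points along the fingers, x is the direction in which the jaws open and shut, and the axes are right-handed (so a half turn about z gives the same grasp; the last joint's range is limited). The gripper opens to 85 mm and grips with 20 to 120 N. Pads are 22 mm wide; open, the fingers measure 114 mm over their backs; the gripper's body (76 mm by 85 mm) begins 54 mm behind the grasp point. The pads swing forward as they close: fully open they stand 13 mm farther back than shut.
Start: joints at [-80.231, 21.807, 74.336, -0, 83.858, -12.336], TCP at [0.207, -0.51, 0.245] pointing down, gripper open.
Joint ranges: [-178.18, 178.18], [-50.72, 133.34], [12.68, 142.11], [-81.47, 261.47], [9.98, 163.14], [-165.26, 165.26]. Speed limits (degrees/s): [136.94, 136.94, 180, 180, 180, 180].

## Interface

Orientations are given as a 3x3 rotation matrix whose columns are the frame's x, y, z axes.
In Python, from rig import * gives the robot as it stands.
- The arm moves only by the shell command python3 -m crank 'ROWS' [FORCE]. ROWS is JSON, one flat list of numbers, 7 for each row, row after row: the turn, a rotation vector about the world's x, y, z in rad, then the shift along the world's x, y, z in m, then the opening in per cent of the stroke, from 0 (shut) to 100 (fully open). A call has 1 to 20 rows; each row shifts and turns the commanded pose from where the row before left it; what a row does not reach is not made up. A row lasts 1/10 s, in which the tool goes at most 50 mm and 8.59 degrees, less where a joint would pass 70% of its speed; a pose out of reach is approached as far as the arm can. A call is refused whole if a number of a shift passes 0.05 or a number of a turn 0.15, either way. A call with a gripper value outside its range is refused whole. The fingers move at their own pace and stop on an object; FORCE is the grip in N (left out, the last holds). Time passes only in rows, so rows that do not move let the fingers close. It gives the time, the measured TCP pose, the force and the opening at its end, in the units of the state.
- observe(): the state, without advancing time (a new reading comes with each control period).
- get_image(name): name is "scene" or "top" or "wrist"; returns a dict with "frame" (480x640x3 uint8, red, green, blue), "fov_y" (degrees; the focal length in pixels is half the picture's height over the tangent of half this angle, whatever the lens; pixels are square), "cx", "cy" (the principal point, pixels), "k1" (the pictures are not rectified: a ray, as slopes to the right and down, at radius r is drawn at 1 + k1 r^2 times it, then the intrinsics apply), "world_to_cam" (4x4, takes a point from world to camera coordinates). Camera axes: x right, y up, looking along -z (the intrinsics and any distortion apply to the point x, -y, -z); pixel columns grow to the right and rows downward; lengths in m; the calibration is good to about 2 mm. A picture is of the moment at which its call begins. There is no depth.
- close_job(): hands the job in, once; it reports no verdict.
The state is a dict: "time_s": time; "q": joint angles; "qvel": joint speeds; "joint_efforts": joint torques, N m; "position": TCP position; "tool_rot": TCP orientation; "ft_force": force on the tool from outside, world axes, zero at the start; "wrist_torque": the same for the moment, N m; "grip_width": finger opening in m.
Only numpy, scipy, OpenCV 4.12 (cv2) and the standard library are available. Lean on these libraries where they do the work, as an engineer would, in place of code of your own. Each camera call takes 0.05 s, during which the arm holds its last target. There are 200 camera calls.

## Task

Get the stacking stand ready and build the stack on it: put the steel pin, tapered foot down, all the way into the stand's open collet, then turn the collet nut clockwise by its red-handled lever as far as it goes so that it grips the pin. After that stack every aluminium plate squarely on the stand with its notch round the pin, one blue separator board (notch round the pin too) between each two plates, then set the yellow weight flat on the middle of the top plate. Leave a spare board lying off the stand, and do not disturb the tape roll, the pliers or the folding rule.

Things in the scene. Friction and masses are not known exactly. Their poses are not given: they have to be found in the camera images.
- stand: Fixed stacking stand, foot plate 166 x 84 x 6 mm; origin on the bench under the stack's centre, z up. Green support block with black rubber top: x = -60 to +22 mm, 40 mm wide (y), top 40 mm above the bench. Collet axis vertical at x = +48 mm, y = 0. A well placed plate or board has its origin above the stand's origin and its x axis along the stand's x axis.
- collet_mouth (a point): Centre of the collet's mouth, at the top of the nut, 38 mm above the bench. The mouth is 21 mm wide; inside, two V-shaped jaws leave 17.4 mm clear with the nut at 0, and close on the pin and centre it as the nut turns. Its floor is 32 mm below the mouth (6 mm above the bench).
- collet_nut (a joint): Angle of the steel collet nut (44 mm across, top 38 mm up) about the vertical collet axis, rad, growing clockwise seen from above: 0 fully open, stop at 1.92; jaws touch the pin at about 1.6. Starts at 0 to 0.35. Stays where left; 2 to 3 N at the lever handle turns it.
- lever_grip (a point): Top end of the nut's red lever handle, an upright round post 18 mm thick from 28 to 80 mm above the bench, at the end of a level bar, 95 mm from the collet axis. In the stand's frame it stands at 60 degrees minus the joint angle, measured about the collet axis from +x towards +y.
- pin: Loose steel pin, diameter 14 mm, 100 mm long, its foot tapered to 8 mm over the lowest 6 mm. Origin at the centre of the foot's end, z along the pin to its top. It starts upright in the wooden pin block. Fully home in the collet its origin is 6 mm above the bench.
- pin_block: Fixed wooden block 70 x 70 x 36 mm with a hole of 16 mm in the middle of its top, 30 mm deep, that holds the pin upright at the start (pin top 106 mm above the bench). Origin under its centre.
- weight: Yellow steel weight, a block 70 x 44 x 30 mm (x, y, z), about 0.4 to 0.85 kg. Origin at the centre of its underside.
- plate_1: Loose aluminium plate 130 x 50 x 14 mm (x, y, z), about 0.2 kg, with a notch 22 mm wide (y) cut into its +x end from x = +36 mm to the end at +65 mm. Origin at the centre of the underside of the 130 x 50 outline, z up. Plates are alike; one may be absent.
- plate_2: Loose aluminium plate 130 x 50 x 14 mm (x, y, z), about 0.2 kg, with a notch 22 mm wide (y) cut into its +x end from x = +36 mm to the end at +65 mm. Origin at the centre of the underside of the 130 x 50 outline, z up. Plates are alike; one may be absent.
- plate_3: Loose aluminium plate 130 x 50 x 14 mm (x, y, z), about 0.2 kg, with a notch 22 mm wide (y) cut into its +x end from x = +36 mm to the end at +65 mm. Origin at the centre of the underside of the 130 x 50 outline, z up. Plates are alike; one may be absent.
- board_1: Loose stiff blue plastic separator board 130 x 50 x 8 mm (x, y, z), 60 g, with the same outline, notch and origin as the plates. Boards are alike; with only two plates one board is spare.
- board_2: Loose stiff blue plastic separator board 130 x 50 x 8 mm (x, y, z), 60 g, with the same outline, notch and origin as the plates. Boards are alike; with only two plates one board is spare.
- tape_roll: Bystander: roll of yellow tape, 100 mm across, 25 mm high, lying flat; origin under its centre.
- pliers: Bystander: blue-handled pliers, 192 mm long, 13 mm high, lying flat; origin under the middle.
- folding_rule: Bystander: yellow folding rule with red ends, 161 mm long, 16 mm high, origin under its middle.

How it is judged:
By the outcome, as a careful person would: the job done as asked, in the order asked, and still so for the second after the job is handed in, with the robot touching nothing.
Of plate_1, plate_2, plate_3 only 2 to 3 are there at a start; the rules pass over those that are not, and their reading is None.
At some moment in a run one of plate_1, plate_2, plate_3, board_1, board_2 may be knocked a few centimetres aside while the robot is not near it.
It also fails if it takes over 210 s, if anything falls off the work surface, if the arm or the gripper's body presses on something with over 40 N, if the wrist force passes 120 N, or if a joint passes its speed limit or range.

## Working session

There is one attempt and no reset: what is moved stays moved. The work goes in short steps, Python scripts to look and compute and a shell command to move; the robot and the scene stay as the last step left them, time stands still between calls to the robot, and variables do not carry over. Pictures are saved under pics/ and viewed, about 12 in all and at most 16, crops included, and the job is handed in when it is done.

```bash
ls; mkdir -p pics; cat > h.py <<'E'
from rig import *
import numpy as np, cv2
def cam(n):
    d=get_image(n); d['f']=240/np.tan(np.radians(d['fov_y'])/2); return d
def save(d,name,crop=None,scale=1):
    im=d['frame'][:,:,::-1]
    if crop: x0,y0,x1,y1=crop; im=im[y0:y1,x0:x1]
    cv2.imwrite('pics/'+name,cv2.resize(im,None,fx=scale,fy=scale))
def K(d): return np.array([[d['f'],0,d['cx']],[0,d['f'],d['cy']],[0,0,1]])
def ray(d,px):
    px=np.array(px,float).reshape(-1,1,2)
    u=cv2.undistortPoints(px,K(d),np.array([d['k1'],0,0,0,0.]),None).reshape(-1,2) if False else None
    s=(px.reshape(-1,2)-[d['cx'],d['cy']])/d['f']; u=s.copy()
    for _ in range(30): u=s/(1+d['k1']*(u**2).sum(1,keepdims=True))
    T=np.array(d['world_to_cam']); R=T[:3,:3]; o=-R.T@T[:3,3]
    return o,np.c_[u[:,0],-u[:,1],-np.ones(len(u))]@R
def onz(d,px,z):
    o,v=ray(d,px); return o+v*((z-o[2])/v[:,2])[:,None]
def proj(d,P):
    P=np.atleast_2d(P); T=np.array(d['world_to_cam']); c=P@T[:3,:3].T+T[:3,3]
    u=np.c_[c[:,0],-c[:,1]]/-c[:,2:3]; u=u*(1+d['k1']*(u**2).sum(1,keepdims=True))
    return u*d['f']+[d['cx'],d['cy']]
E
python3 - <<'E'
from h import *
for n in ('scene','top'):
    d=cam(n); save(d,n+'0.png'); T=np.array(d['world_to_cam']); print(n,d['f'],d['cx'],d['cy'],d['k1'],-T[:3,:3].T@T[:3,3],T[2,:3])
    np.save(n+'0.npy',d,allow_pickle=True)
print(observe())
E
```

```text
pics
scene 611.8226127378097 328.7506747098219 234.89912102700586 -0.04080674940127783 [-0.34146079 -0.80234196  0.92545535] [-0.61531528 -0.55662898  0.55816779]
top 546.4157242276646 322.9691675876031 236.74978241998124 -0.04149722123577818 [0.44300522 0.01060881 1.3936524 ] [-0.07795762  0.00315885  0.99695167]
{'time_s': 0.1, 'q': array([-8.02317590e+01,  2.18369971e+01,  7.43774618e+01, -1.92144509e-03,
        8.38575677e+01, -1.23347947e+01]), 'qvel': array([ 0.04101889, -0.19599458, -0.14704443, -0.02001833,  0.10313063,
       -0.04845457]), 'joint_efforts': array([ 3.63287007e-03, -4.49220908e+01, -2.31656599e+01, -2.06561035e-04,
        3.69500311e-03,  1.01003980e-05]), 'position': array([ 0.20690892, -0.50934595,  0.24479211]), 'tool_rot': array([[ 3.76276546e-01, -9.26507367e-01, -2.46143557e-04],
       [-9.26506576e-01, -3.76276552e-01,  1.23321910e-03],
       [-1.23520463e-03, -2.35977799e-04, -9.99999209e-01]]), 'ft_force': array([ 0.02198528,  0.09820772, -0.02508019]), 'wrist_torque': array([ 0.02157492, -0.00112299,  0.03835584]), 'grip_width': 0.08566577860635084}
```

View pics/top0.png

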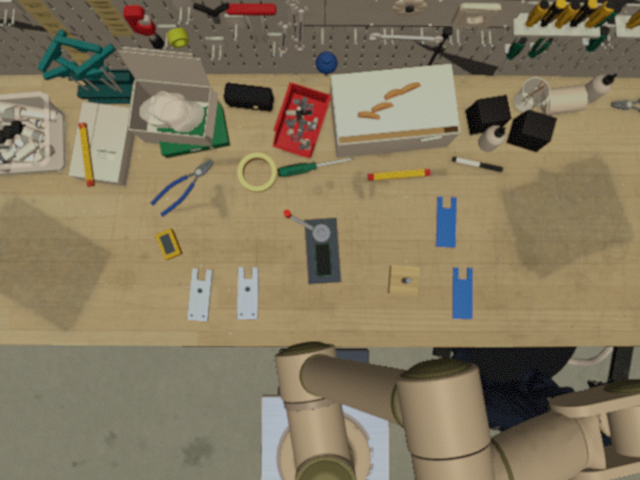

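View pics/scene0.png

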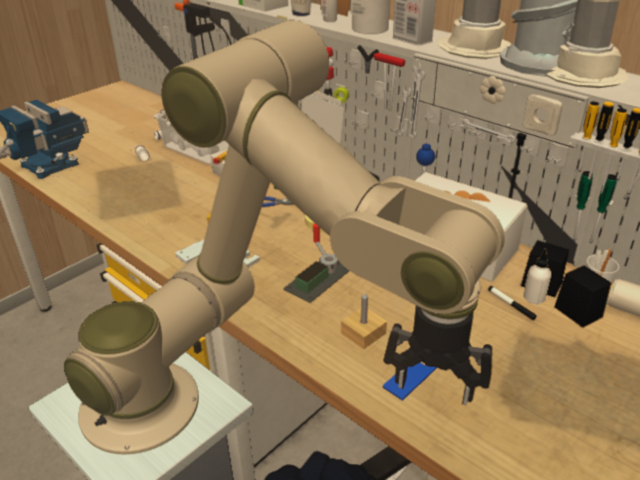

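The top view shows two plates at (200,295) and (247,293), and two boards at (446,222) and (462,293). The stand is at (322,250) with its lever end at (288,214), the pin block at (405,280) and the weight at (167,243). The scene view agrees; the arm starts over the right-hand side of the bench.

```bash
cat > meas.py <<'E'
from h import *
import sys
def rects(d,mask,z,amin=60,box=None):
    m=mask.astype(np.uint8)
    if box: b=np.zeros_like(m); x0,y0,x1,y1=box; b[y0:y1,x0:x1]=1; m&=b
    out=[]
    for c in cv2.findContours(m,cv2.RETR_EXTERNAL,cv2.CHAIN_APPROX_NONE)[0]:
        if cv2.contourArea(c)<amin: continue
        P=onz(d,c.reshape(-1,2),z)[:,:2]
        r=cv2.minAreaRect((P*1000).astype(np.float32))
        out.append((np.round(P.mean(0),4),np.round(r[0],1),np.round(r[1],1),round(r[2],1),cv2.boundingRect(c)))
    return out
if __name__=='__main__':
    d=np.load('top0.npy',allow_pickle=True).item(); f=d['frame']; h=cv2.cvtColor(f,cv2.COLOR_RGB2HSV); H,S,V=cv2.split(h)
    B=(140,150,520,335)
    def show(n,m,z,a=60,box=B):
        for o in rects(d,m,z,a,box): print(n,*o)
    show('board',(H>100)&(H<125)&(S>150),.008)
    show('plate',(S<60)&(V>120),.014,box=(180,255,270,335))
    show('weight',(H>18)&(H<32)&(S>150)&(V>120),.03,30,(145,220,190,265))
    show('stand',(S<120)&(V<90)|((S<70)&(V<130)),.006,200,(295,205,350,295))
    show('lever',((H<8)|(H>172))&(S>150),.08,5,(270,200,310,230))
    show('block',(H>15)&(H<30)&(S>90)&(V>170),.036,100,(380,255,425,300))
    show('pin',(S<60),.106,5,(390,265,420,295))
    show('nut',(S<60)&(V>110),.038,20,(300,215,345,245))
    for n,b in(('a',(270,195,360,300)),('b',(380,255,430,305)),('c',(140,215,270,330)),): save(d,n+'.png',b,4)
    a=[cv2.resize(f[b[1]:b[3],b[0]:b[2]],(400,400)) for b in((270,195,360,285),(375,250,435,310),(180,255,270,345),(145,215,205,275))]
    cv2.imwrite('pics/m1.png',np.vstack([np.hstack(a[:2]),np.hstack(a[2:])])[:,:,::-1])
E
python3 meas.py
```

```text
board [ 0.4137 -0.3466] [ 409.4 -347.6] [ 43.5 121.7] 89.1 (454, 269, 18, 49)
board [ 0.5955 -0.3079] [ 591.  -308.1] [ 44.2 123.6] 87.7 (437, 198, 19, 49)
plate [0.4089 0.3167] [404.5 317.7] [ 55. 132.] 85.3 (187, 268, 26, 54)
plate [0.4139 0.1958] [408.8 195.7] [130.6  53. ] 0.6 (237, 267, 22, 53)
weight [0.5306 0.3953] [530.3 395.5] [70.6 43.6] 22.4 (156, 229, 25, 31)
stand [0.5204 0.0106] [516.8   9.1] [163.4  84.6] 4.5 (303, 218, 38, 66)
lever [0.603  0.0937] [603.2  93.6] [17.3 13.7] 45.1 (284, 210, 7, 8)
block [ 0.4663 -0.1979] [ 465.9 -198. ] [65.2 21.9] 85.3 (392, 265, 27, 11)
pin [ 0.4416 -0.1914] [ 442.1 -191.4] [ 9.4 18.9] 0.1 (403, 278, 9, 5)
nut [0.5671 0.0259] [573.4  25. ] [79.4 40.6] 45.1 (300, 220, 30, 22)
```

```bash
python3 -m crank '[0,0,-0.0384,0.0292,0.04,0.005,100, 0,0,-0.0384,0.0292,0.04,0.005,100, 0,0,-0.0384,0.0292,0.04,0.005,100, 0,0,-0.0384,0.0292,0.04,0,100, 0,0,-0.0384,0.0292,0.04,0,100, 0,0,-0.0384,0.0292,0.04,0,100, 0,0,-0.0384,0.0292,0.04,0,100, 0,0,-0.0384,0.0292,0.04,0,100, 0,0,0,0,0,0,100, 0,0,0,0,0,0,100]'
python3 - <<'E'
from h import *
d=cam('wrist'); save(d,'w1.png'); np.save('w1.npy',d,allow_pickle=True)
T=np.array(d['world_to_cam']); R=T[:3,:3]; o=-R.T@T[:3,3]; s=observe(); print(s['position'],s['tool_rot'].round(3)); print('cam rel tool',s['tool_rot'].T@(o-s['position'])); print((s['tool_rot'].T@R.T).round(3),d['f'])
print(proj(d,[[.442,-.191,.106],[.466,-.198,.036]]))
d=np.load('top0.npy',allow_pickle=True).item()
print(onz(d,[[321,233],[323,262]],.038))
E
```

```text
time_s: 1.1
position: [0.4408, -0.1888, 0.26]
tool_rot: [[0.081, -0.997, -0.001], [-0.997, -0.081, 0.0], [-0.0, 0.001, -1.0]]
ft_force: [-0.1, 0.3, 0.0]
grip_width: 0.0853
[ 0.44034823 -0.18970913  0.26007158] [[ 0.079 -0.997 -0.001]
 [-0.997 -0.079  0.   ]
 [-0.     0.001 -1.   ]]
cam rel tool [-0.00051699 -0.07058369 -0.12989114]
[[ 1.    -0.001 -0.001]
 [-0.001 -0.961 -0.278]
 [-0.     0.278 -0.961]] 410.51796246421503
[[324.39952682 218.96064913]
 [334.32290264 173.21502191]]
[[0.55836517 0.01123625 0.038     ]
 [0.48620458 0.00610413 0.038     ]]
```

View pics/w1.png

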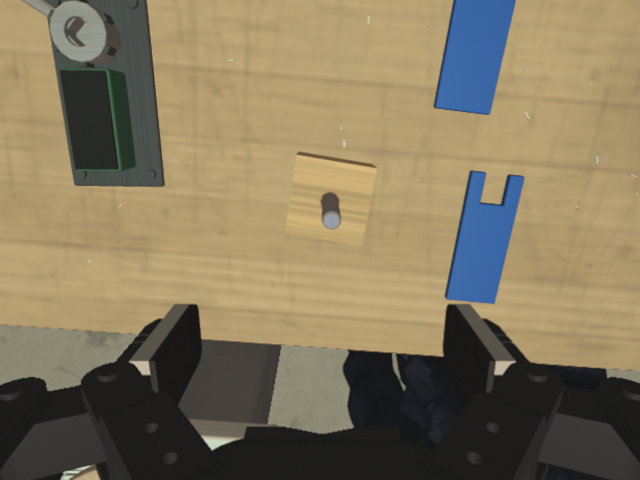

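The wrist view shows the pin top at (331,219) inside the wooden block. The near board's corners are at about (470,172), (523,177), (495,302) and (446,298), and the stand's black block corners at (61,70), (107,68), (123,170) and (75,170).

```bash
python3 - <<'E'
from h import *
d=np.load('w1.npy',allow_pickle=True).item()
m=(cv2.cvtColor(d['frame'],cv2.COLOR_RGB2HSV)[:,:,1]<70).astype(np.uint8)
sub=np.zeros_like(m); sub[185:240,310:350]=m[185:240,310:350]
n,l,st,c=cv2.connectedComponentsWithStats(sub); print(st[1:],c[1:])
print('pin',onz(d,[[331,219]],.106))
print('blocktop',onz(d,[[298,153],[377,166],[361,245],[287,232]],.036), )
P=onz(d,[[470,172],[523,177],[495,302],[446,298]],.008); print('board',P)
P=onz(d,[[61,70],[107,68],[123,170],[75,170]],.04); print('rubber',P)
print('nut',onz(d,[[78,31]],.038))
E
```

```text
[[322 193  19  36 544]] [[330.48529412 211.30147059]]
pin [[ 0.44234852 -0.19568117  0.106     ]]
blocktop [[ 0.48052149 -0.16580624  0.036     ]
 [ 0.4750455  -0.23381194  0.036     ]
 [ 0.40361226 -0.22774307  0.036     ]
 [ 0.41040597 -0.16045787  0.036     ]]
board [[ 0.47362385 -0.32420074  0.008     ]
 [ 0.4729664  -0.37398995  0.008     ]
 [ 0.34584876 -0.37311703  0.008     ]
 [ 0.34619663 -0.32292769  0.008     ]]
rubber [[ 0.53006564  0.0251002   0.04      ]
 [ 0.53455873 -0.01117853  0.04      ]
 [ 0.45475904 -0.0193228   0.04      ]
 [ 0.45146532  0.02102008  0.04      ]]
nut [[0.55976353 0.01039872 0.038     ]]
```

```bash
python3 -m crank '[0,0,0,0.002,-0.006,-0.035,100, 0,0,0,0,0,-0.04,100, 0,0,0,0,0,-0.04,60, 0,0,0,0,0,-0.04,50, 0,0,0,0,0,-0.03,40, 0,0,0,0,0,0,30, 0,0,0,0,0,0,10, 0,0,0,0,0,0,5, 0,0,0,0,0,0,5, 0,0,0,0,0,0,5, 0,0,0,0,0,0,5]' 60
```

```text
time_s: 2.25
position: [0.4428, -0.1957, 0.076]
tool_rot: [[0.079, -0.997, 0.001], [-0.997, -0.079, -0.001], [0.001, -0.001, -1.0]]
ft_force: [0.2, -0.6, -1.0]
grip_width: 0.0124
```

```bash
python3 -m crank '[0,0,0,0,0,0.03,5, 0,0,0,0,0,0.05,5, 0,0,0,0.01,0.036,0.04,5, 0,0,0,0.01,0.04,0.02,5, 0,0,0,0.01,0.04,0,5, 0,0,0,0.01,0.04,0,5, 0,0,0,0.01,0.05,0,5, 0,0,0,0,0,0,5, 0,0,0,0,0,0,5]' 60
python3 - <<'E'
from h import *
d=cam('wrist'); save(d,'w2.png'); np.save('w2.npy',d,allow_pickle=True); print(observe()['position'])
E
```

```text
time_s: 3.15
position: [0.4915, 0.0073, 0.212]
tool_rot: [[0.081, -0.997, 0.0], [-0.997, -0.081, -0.0], [0.0, -0.0, -1.0]]
ft_force: [0.1, 0.2, -1.2]
grip_width: 0.0126
[0.49148452 0.00631023 0.21201063]
```

View pics/w2.png

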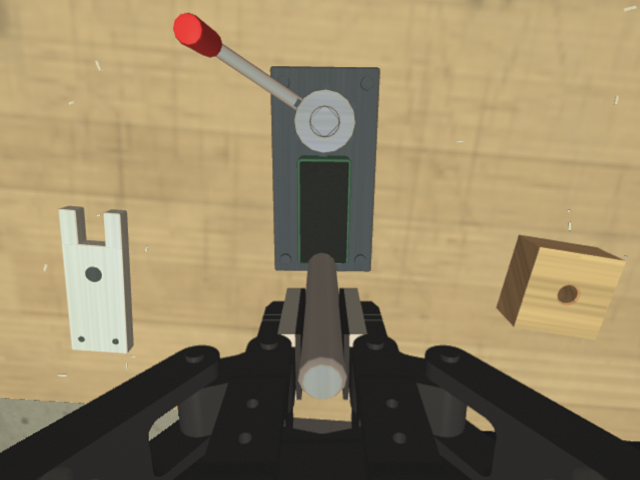

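The view shows the nut's centre at (325,121) and the lever's top at (188,28). The foot plate's corners are at (272,68), (379,69), (371,271) and (275,269), and the pin hangs upright in the jaws.

```bash
python3 - <<'E'
from h import *
d=np.load('w2.npy',allow_pickle=True).item()
g=cv2.cvtColor(d['frame'],cv2.COLOR_RGB2HSV); H,S,V=cv2.split(g)
m=((S<45)&(V>110)).astype(np.uint8); sub=np.zeros_like(m); sub[85:158,288:362]=m[85:158,288:362]
c=max(cv2.findContours(sub,cv2.RETR_EXTERNAL,cv2.CHAIN_APPROX_NONE)[0],key=cv2.contourArea)
sel=c[c[:,0,1]>110]if 0 else c
P=onz(d,c.reshape(-1,2),.038)
print('nut',cv2.boundingRect(c),cv2.minEnclosingCircle((P[:,:2]*1000).astype(np.float32)),P.mean(0))
print('nut px',onz(d,[[325,121]],.038))
m=((V<45)).astype(np.uint8);sub=np.zeros_like(m); sub[157:255,295:356]=m[157:255,295:356]
F=onz(d,[[272,68],[379,69],[371,271],[275,269]],.006)
print('foot',F.mean(0),np.degrees(np.arctan2(*(F[0]+F[1]-F[2]-F[3])[1::-1])),np.linalg.norm(F[0]-F[3]),np.linalg.norm(F[0]-F[1]))
B=onz(d,[[300,160],[350,159],[347,262],[299,263]],.04); print('rubber',B,B.mean(0),np.degrees(np.arctan2(*(B[0]+B[1]-B[2]-B[3])[1::-1])))
print('lever',onz(d,[[188,28]],.08))
s=observe();t=np.array([321,378.]);print('pintop',onz(d,[t],s['position'][2]+.03))
E
```

```text
nut (288, 89, 68, 64) ((562.1536865234375, 15.058883666992188), 27.12983512878418) [0.56203221 0.01476585 0.038     ]
nut px [[0.55957464 0.00995342 0.038     ]]
foot [0.51616222 0.00676658 0.006     ] 3.990078308889363 0.1628926799169991 0.08143100247126565
rubber [[ 0.53097745  0.0258219   0.04      ]
 [ 0.53460365 -0.01030327  0.04      ]
 [ 0.45557004 -0.01583985  0.04      ]
 [ 0.45174899  0.02139897  0.04      ]] [0.49322503 0.00526943 0.04      ] 3.600903759037721
lever [[0.60492217 0.09350367 0.08      ]]
pintop [[0.49134237 0.00707485 0.24201063]]
```

```bash
python3 -m crank '[0,0,0,0.034,0.002,0,5, 0,0,0,0.034,0.0013,0,5, 0,0,0,0,0,-0.03,5, 0,0,0,0,0,-0.04,5, 0,0,0,0,0,-0.022,5, 0,0,0,0,0,0,5, 0,0,0,0,0,0,5]' 60
python3 - <<'E'
from h import *
d=cam('wrist'); save(d,'w3.png',(200,120,440,420),2); np.save('w3.npy',d,allow_pickle=True); s=observe(); print(s['position'])
print(proj(d,[[.5597,.0100,.038],[.5597,.0100,.05]]))
E
```

```text
time_s: 3.9
position: [0.5599, 0.0085, 0.1207]
tool_rot: [[0.077, -0.997, 0.001], [-0.997, -0.077, -0.0], [0.0, -0.001, -1.0]]
ft_force: [-0.0, -0.3, -0.1]
grip_width: 0.0123
[0.56026536 0.00866928 0.12134412]
[[318.00607209 252.20410455]
 [317.81025079 259.47704585]]
```

View pics/w3.png

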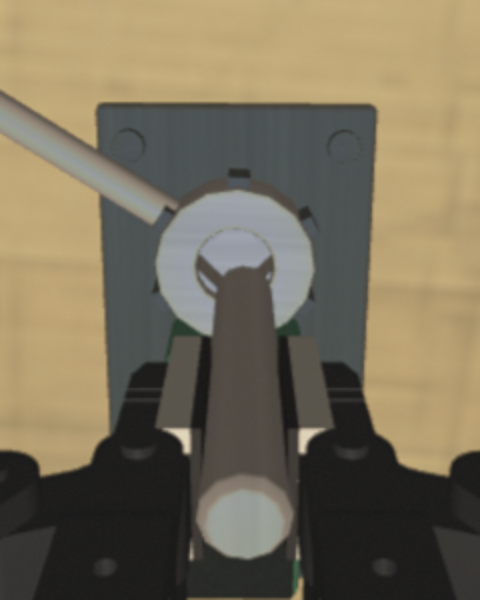

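The crop shows the mouth at crop (235,264), which matches its projection. The pin's foot is at crop x≈245, about 2 mm too far towards -y.

```bash
python3 -m crank '[0,0,0,-0.0003,0.002,0,5, 0,0,0,0,0,-0.005,5, 0,0,0,0,0,-0.005,5, 0,0,0,0,0,-0.005,5, 0,0,0,0,0,-0.005,5,0,0,0,0,0,-0.005,5, 0,0,0,0,0,0,5]' 60
```

```text
time_s: 4.65
position: [0.5589, 0.0117, 0.094]
tool_rot: [[0.078, -0.997, -0.001], [-0.997, -0.078, 0.0], [-0.0, 0.001, -1.0]]
ft_force: [-0.2, 0.5, -0.9]
grip_width: 0.0125
```

```bash
python3 -m crank '[0,0,0,0,0,-0.005,5, 0,0,0,0,0,-0.005,5, 0,0,0,0,0,-0.005,5, 0,0,0,0,0,-0.0025,5, 0,0,0,0,0,0,5]' 60
```

```text
time_s: 5.15
position: [0.559, 0.0117, 0.0769]
tool_rot: [[0.078, -0.997, -0.001], [-0.997, -0.078, 0.0], [-0.0, 0.001, -1.0]]
ft_force: [0.2, -0.7, -1.0]
grip_width: 0.0125
```

```bash
python3 -m crank '[0,0,0,0,0,-0.0015,5, 0,0,0,0,0,0,5, 0,0,0,0,0,-0.001,5, 0,0,0,0,0,0,5]' 60
```

```text
time_s: 5.55
position: [0.5595, 0.0116, 0.0757]
tool_rot: [[0.079, -0.997, 0.001], [-0.997, -0.079, -0.0], [0.0, -0.001, -1.0]]
ft_force: [-1.0, 0.6, 5.1]
grip_width: 0.0128
```

```bash
python3 -m crank '[0,0,0,0,0,0,40, 0,0,0,0,0,0,45, 0,0,0,0,0,0,45, 0,0,0,0,0,0.03,45, 0,0,0,0,0,0.04,45, 0,0,0,0,0,0.04,45, 0,0,0.124,0.006,0.01,0.03,50, 0,0,0.124,0.006,0.01,0,50, 0,0,0.124,0.006,0.01,0,50, 0,0,0.124,0.006,0.01,0,50, 0,0,0.124,0.006,0.01,0,50, 0,0,0.124,0.006,0.01,0,50, 0,0,0.124,0.006,0.01,0,50, 0,0,0.124,0.004,0.012,0,50, 0,0,0,0,0,0,50, 0,0,0,0,0,0,50]' 40
python3 - <<'E'
from h import *
d=cam('wrist'); save(d,'w4.png'); np.save('w4.npy',d,allow_pickle=True); s=observe(); print(s['position'])
print(proj(d,[[.6049,.0935,.08],[.5597,.0100,.106]]))
E
```

```text
time_s: 7.15
position: [0.605, 0.0935, 0.2147]
tool_rot: [[0.876, -0.482, -0.0], [-0.482, -0.876, -0.0], [-0.0, 0.0, -1.0]]
ft_force: [-0.2, 0.1, 0.1]
grip_width: 0.0425
[0.60501225 0.09324238 0.21471502]
[[321.86477485 227.05339925]
 [322.97305574 374.13900994]]
```

View pics/w4.png

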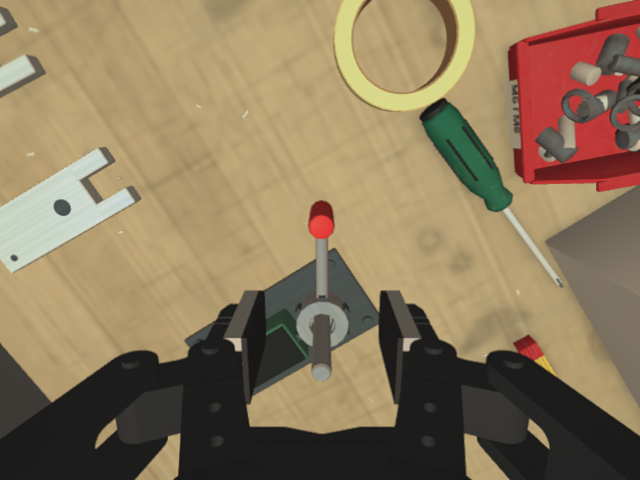

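Handle top at (321,222) and pin top at (321,373), both within 5 px of their projections, so the pin is seated. I'll compute the arc for the lever.

```bash
python3 - <<'E'
import numpy as np
a=61.5
for i in range(22):
    m=np.radians(a-2.5-90); L=2*95*np.sin(np.radians(2.5)); print(i,a,np.round(L*np.array([np.cos(m),np.sin(m)]),1),end='; '); a-=5
E
python3 -m crank '[0,0,0,0,0,-0.04,50, 0,0,0,0,0,-0.04,50, 0,0,0,0,0,-0.04,50, 0,0,0,0,0,-0.033,50, 0,0,0,0,0,0,40, 0,0,0,0,0,0,15, 0,0,0,0,0,0,15, 0,0,0,0,0,0,15, 0,0,0,0,0,0,15]' 30
```

```text
0 61.5 [ 7.1 -4.3]; 1 56.5 [ 6.7 -4.9]; 2 51.5 [ 6.3 -5.4]; 3 46.5 [ 5.8 -6. ]; 4 41.5 [ 5.2 -6.4]; 5 36.5 [ 4.6 -6.9]; 6 31.5 [ 4.  -7.2]; 7 26.5 [ 3.4 -7.6]; 8 21.5 [ 2.7 -7.8]; 9 16.5 [ 2. -8.]; 10 11.5 [ 1.3 -8.2]; 11 6.5 [ 0.6 -8.3]; 12 1.5 [-0.1 -8.3]; 13 -3.5 [-0.9 -8.2]; 14 -8.5 [-1.6 -8.1]; 15 -13.5 [-2.3 -8. ]; 16 -18.5 [-3.  -7.7]; 17 -23.5 [-3.6 -7.4]; 18 -28.5 [-4.3 -7.1]; 19 -33.5 [-4.9 -6.7]; 20 -38.5 [-5.4 -6.3]; 21 -43.5 [-6.  -5.8]; time_s: 8.1
position: [0.6058, 0.0933, 0.0633]
tool_rot: [[0.877, -0.48, 0.002], [-0.48, -0.877, -0.001], [0.002, -0.001, -1.0]]
ft_force: [-0.3, -3.2, 0.8]
grip_width: 0.0166
```

```bash
python3 -m crank '[0,0,-0.0873,0.0071,-0.0043,0,15, 0,0,-0.0873,0.0067,-0.0049,0,15, 0,0,-0.0873,0.0063,-0.0054,0,15, 0,0,-0.0873,0.0058,-0.006,0,15, 0,0,-0.0873,0.0052,-0.0064,0,15, 0,0,-0.0873,0.0046,-0.0069,0,15, 0,0,-0.0873,0.004,-0.0072,0,15, 0,0,-0.0873,0.0034,-0.0076,0,15, 0,0,-0.0873,0.0027,-0.0078,0,15, 0,0,-0.0873,0.002,-0.008,0,15, 0,0,0,0,0,0,15]' 30
```

```text
time_s: 9.2
position: [0.6525, 0.0282, 0.0632]
tool_rot: [[0.193, -0.981, -0.001], [-0.981, -0.193, -0.001], [0.0, 0.001, -1.0]]
ft_force: [-6.4, -2.7, 4.4]
grip_width: 0.0169
```

```bash
python3 -m crank '[0,0,-0.0873,0.0013,-0.0082,0,15, 0,0,-0.0873,0.0006,-0.0083,0,15, 0,0,-0.0873,-0.0001,-0.0083,0,15, 0,0,-0.0873,-0.0009,-0.0082,0,15, 0,0,-0.0873,-0.0016,-0.0081,0,15, 0,0,-0.0873,-0.0023,-0.008,0,15, 0,0,-0.0873,-0.003,-0.0077,0,15, 0,0,-0.0873,-0.0036,-0.0074,0,15, 0,0,0,0,0,0,15]' 30
```

```text
time_s: 10.1
position: [0.6421, -0.0349, 0.0632]
tool_rot: [[-0.483, -0.876, -0.002], [-0.876, 0.483, 0.001], [0.0, 0.002, -1.0]]
ft_force: [-7.8, 2.5, 3.8]
grip_width: 0.0168
```

```bash
python3 -m crank '[0,0,-0.0873,-0.0043,-0.0071,0,12, 0,0,0,0,0,0,12, 0,0,-0.0873,-0.0049,-0.0067,0,12, 0,0,0,0,0,0,12, 0,0,-0.0873,-0.0054,-0.0063,0,12, 0,0,0,0,0,0,12, 0,0,-0.0436,-0.003,-0.003,0,12, 0,0,0,0,0,0,12]' 60
```

```text
time_s: 10.9
position: [0.6253, -0.0568, 0.0633]
tool_rot: [[-0.722, -0.692, 0.0], [-0.692, 0.722, 0.002], [-0.001, 0.001, -1.0]]
ft_force: [-5.1, 6.9, 4.6]
grip_width: 0.0163
```

```bash
python3 -m crank '[0,0,0,-0.002,-0.002,0,12, 0,0,0,0,0,0,12, 0,0,0,0,0,0,12]' 60
```

```text
time_s: 11.2
position: [0.6251, -0.0569, 0.0634]
tool_rot: [[-0.721, -0.693, 0.004], [-0.693, 0.721, 0.004], [-0.006, 0.0, -1.0]]
ft_force: [5.0, 14.1, 0.5]
grip_width: 0.0163
```

```bash
python3 -m crank '[0,0,0,-0.0012,-0.0012,0,12, 0,0,0,0,0,0,12]' 60; python3 -m crank '[0,0,0,0.0025,0.0025,0,12, 0,0,0,0,0,0,30, 0,0,0,0,0,0,50, 0,0,0,0,0,0,50, 0,0,0,0,0,0.04,50, 0,0,0,0,0,0.05,50, 0,0,0,0,0,0.05,50, 0,0,0,0,0,0.03,70, 0,0,0,0,0,0,80]' 60
python3 - <<'E'
from h import *
d=cam('wrist'); save(d,'w5.png'); np.save('w5.npy',d,allow_pickle=True); s=observe(); print(s['position'])
print(proj(d,[[.5597,.0100,.106]]))
d=cam('top');np.save('top1.npy',d,allow_pickle=True)
from meas import rects
H,S,V=cv2.split(cv2.cvtColor(d['frame'],cv2.COLOR_RGB2HSV))
for o in rects(d,(H>100)&(H<125)&(S>150),.008,60,(140,150,520,335)): print('board',*o)
for o in rects(d,(S<60)&(V>120),.014,60,(180,255,270,335)): print('plate',*o)
E
```

```text
time_s: 11.4
position: [0.625, -0.0571, 0.0634]
tool_rot: [[-0.721, -0.693, 0.007], [-0.693, 0.721, 0.006], [-0.009, -0.001, -1.0]]
ft_force: [11.1, 21.4, -0.3]
grip_width: 0.0162
time_s: 12.3
position: [0.6264, -0.0595, 0.2373]
tool_rot: [[-0.722, -0.692, 0.01], [-0.692, 0.722, -0.003], [-0.005, -0.009, -1.0]]
ft_force: [-0.7, 0.5, -0.4]
grip_width: 0.0684
[ 0.62557361 -0.05929022  0.23402504]
[[322.07824347 360.26618505]]
board [ 0.4135 -0.3465] [ 409.4 -347.6] [ 43.5 121.7] 89.1 (454, 269, 18, 49)
board [ 0.5947 -0.3079] [ 591.  -308.1] [ 44.1 123.5] 87.7 (437, 198, 19, 49)
plate [0.4116 0.3175] [404.6 317.8] [ 54.9 132.3] 85.2 (187, 268, 26, 53)
plate [0.4134 0.1959] [408.8 195.7] [130.6  52.9] 0.6 (237, 267, 22, 53)
```

View pics/w5.png

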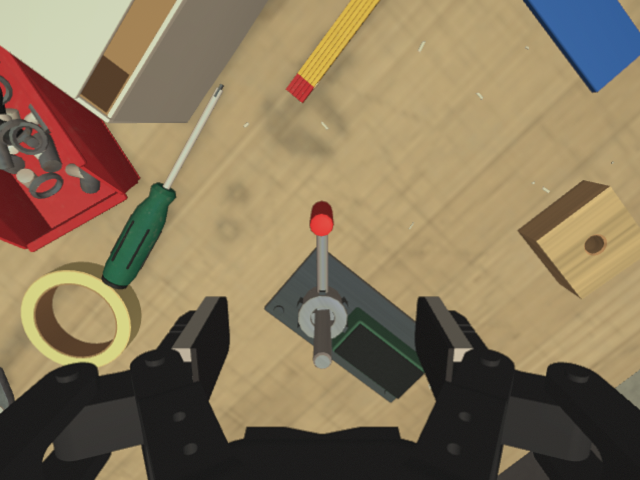

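Handle at (322,222) and pin top at (322,358). The lever stopped at about 1.91 rad and did not move under 24 N, so the nut is at its stop. Next the first plate.

```bash
python3 -m crank '[0,0,0.102,-0.0282,0.032,0,90, 0,0,0.102,-0.0282,0.032,0,90, 0,0,0.102,-0.0282,0.032,0,90, 0,0,0.102,-0.0282,0.032,0,90, 0,0,0.102,-0.0282,0.032,0,90, 0,0,0.102,-0.0282,0.032,0,90, 0,0,0.102,-0.0282,0.032,0,90, 0,0,0.102,-0.0282,0.032,0,90, 0,0,0,0,0,0,90, 0,0,0,0,0,0,90]'
cat > look.py <<'E'
import sys
from h import *
# usage: look.py NAME kind z x0 y0 x1 y1 : outline of flat part with notch, 130x50
def part(d,kind,z,box):
    H,S,V=cv2.split(cv2.cvtColor(d['frame'],cv2.COLOR_RGB2HSV))
    m={'board':(H>100)&(H<125)&(S>150),'plate':(S<50)&(V>140),'weight':(H>15)&(H<35)&(S>150)&(V>110)}[kind].astype(np.uint8)*255
    b=np.zeros_like(m); x0,y0,x1,y1=box; b[y0:y1,x0:x1]=255; m&=b
    m=cv2.morphologyEx(m,cv2.MORPH_OPEN,np.ones((3,3)))
    c=max(cv2.findContours(m,cv2.RETR_EXTERNAL,cv2.CHAIN_APPROX_NONE)[0],key=cv2.contourArea)
    P=onz(d,c.reshape(-1,2)+0.,z)[:,:2]
    r=cv2.minAreaRect((P*1000).astype(np.float32))
    A=cv2.contourArea((P*1000).astype(np.float32)); M=cv2.moments((P*1000).astype(np.float32))
    return r,A,(M['m10']/M['m00'],M['m01']/M['m00']),cv2.boundingRect(c)
if __name__=='__main__':
    d=cam('wrist'); np.save(sys.argv[1]+'.npy',d,allow_pickle=True); save(d,sys.argv[1]+'.png')
    s=observe(); print('tcp',s['position'],'jaw deg',np.degrees(np.arctan2(s['tool_rot'][1,0],s['tool_rot'][0,0])),'zcol',s['tool_rot'][:,2])
    r,A,c,b=part(d,sys.argv[2],float(sys.argv[3]),list(map(int,sys.argv[4:8]))); print('rect',r,'area',A,'centroid',c,'px',b)
E
python3 look.py w6 plate .014 150 20 480 330
```

```text
time_s: 13.4
position: [0.3988, 0.1974, 0.2309]
tool_rot: [[0.011, -1.0, -0.002], [-1.0, -0.011, -0.001], [0.001, 0.002, -1.0]]
ft_force: [0.4, 0.9, -1.0]
grip_width: 0.077
tcp [0.39948981 0.19688891 0.2309682 ] jaw deg -89.48030669400188 zcol [-1.62606175e-03 -5.16257695e-04 -9.99998545e-01]
rect ((408.90069580078125, 195.40267944335938), (128.9053192138672, 49.71934509277344), 0.046783555299043655) area 5605.739025724353 centroid (402.99299402479124, 195.52648073146122) px (294, 112, 61, 151)
```

View pics/w6.png

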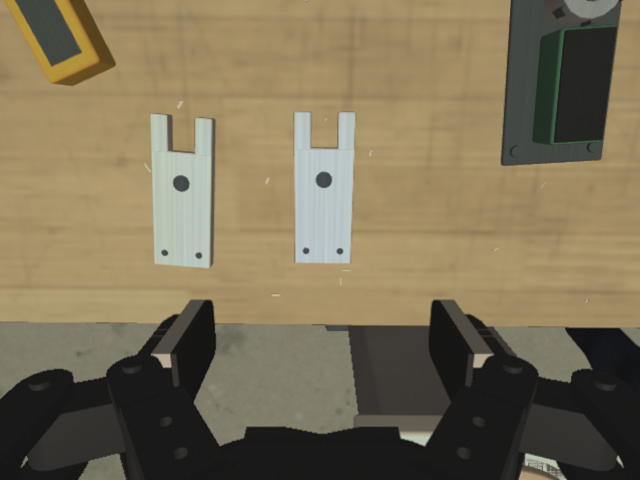

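Both plates are visible, notches towards +x. The near one, at px (294–355,112–263), is directly ahead.

```bash
python3 -m crank '[0,0,0,0.0035,-0.0014,-0.04,85, 0,0,0,0,0,-0.05,85, 0,0,0,0,0,-0.05,80, 0,0,0,0,0,-0.04,80, 0,0,0,0,0,-0.025,80, 0,0,0,0,0,-0.0115,80, 0,0,0,0,0,0,80, 0,0,0,0,0,0,50, 0,0,0,0,0,0,50, 0,0,0,0,0,0,50, 0,0,0,0,0,0,50, 0,0,0,0,0,0,50]' 50
```

```text
time_s: 14.65
position: [0.4035, 0.1956, 0.016]
tool_rot: [[0.01, -1.0, 0.002], [-1.0, -0.01, -0.0], [0.0, -0.002, -1.0]]
ft_force: [0.2, -2.3, 6.7]
grip_width: 0.0482
```

```bash
python3 -m crank '[0,0,0,0,0,0.02,50, 0,0,0,0,0,0.04,50, 0,0,0,0,0,0.04,50, 0,0,0,0,0,0.035,50, 0,0,0.01,0.017,-0.031,0,50, 0,0,0.01,0.017,-0.032,0,50, 0,0,0.01,0.017,-0.032,0,50, 0,0,0.01,0.017,-0.032,0,50, 0,0,0.01,0.017,-0.031,0,50, 0,0,0.011,0.018,-0.031,0,50, 0,0,0,0,0,0,50, 0,0,0,0,0,0,50]' 50
python3 look.py w7 plate .155 200 60 450 480
python3 - <<'E'
from h import *
d=np.load('w7.npy',allow_pickle=True).item(); print(proj(d,[[.5597,.01,.106]]))
E
```

```text
time_s: 15.85
position: [0.5056, 0.0066, 0.1499]
tool_rot: [[0.069, -0.998, -0.001], [-0.998, -0.069, 0.001], [-0.001, 0.001, -1.0]]
ft_force: [-0.1, 2.0, -1.9]
grip_width: 0.0482
tcp [0.50531777 0.00726467 0.15003488] jaw deg -85.96084548025553 zcol [-1.31808955e-03  6.37157326e-04 -9.99998928e-01]
rect ((520.34033203125, 7.036371231079102), (110.49916076660156, 46.907264709472656), 3.5848522186279297) area 4432.912457970866 centroid (515.8748087689388, 6.761826128007707) px (244, 118, 159, 315)
[[321.38932635 157.56053208]]
```

View pics/w7.png

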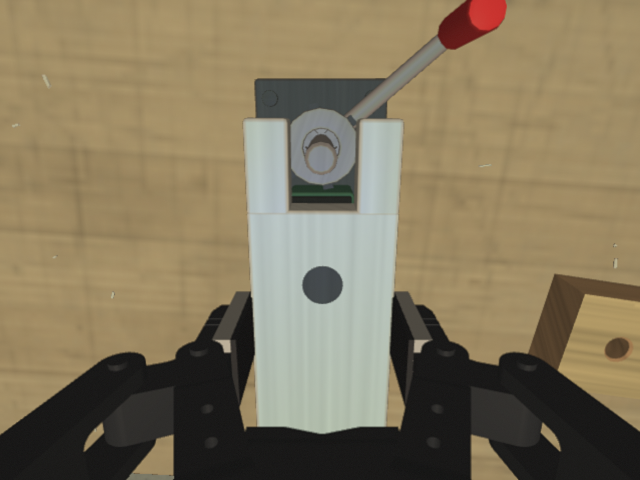

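The plate in hand sits over the stand. Its front corners are at (244,118) and (403,119), the notch sides at columns 289 and 357, and the pin top at (321,158), so the pin is inside the notch.

```bash
python3 - <<'E'
from h import *
d=np.load('w7.npy',allow_pickle=True).item()
P=onz(d,[[244,118],[403,119],[289,203],[357,203],[322,285]],.148)[:,:2]; print(P)
c=np.cos(np.radians(4));s=np.sin(np.radians(4)); R=np.array([[c,s],[-s,c]])
print((P-[.5118,.0066])@R.T)
P=onz(d,[[289,211],[357,211]],.134)[:,:2];print((P-[.5118,.0066])@R.T)
E
```

```text
[[ 0.57392699  0.0348064 ]
 [ 0.57698078 -0.01410195]
 [ 0.54826689  0.0197513 ]
 [ 0.54978598 -0.0023893 ]
 [ 0.52021954  0.00703076]]
[[ 0.06394323  0.02380393]
 [ 0.06357791 -0.02519831]
 [ 0.03729544  0.01057547]
 [ 0.03726639 -0.01161717]
 [ 0.00842908 -0.00015761]]
[[ 0.03149554  0.01179541]
 [ 0.03146348 -0.01289241]]
```

```bash
python3 -m crank '[0,0,0.003,0.001,0.0006,-0.02,50, 0,0,0,0,0,-0.025,50, 0,0,0,0,0,-0.025,50, 0,0,0,0,0,-0.015,50, 0,0,0,0,0,-0.005,50, 0,0,0,0,0,-0.002,50, 0,0,0,0,0,0,50]' 50
```

```text
time_s: 16.6
position: [0.5071, 0.0078, 0.0589]
tool_rot: [[0.074, -0.997, 0.001], [-0.997, -0.074, -0.0], [0.0, -0.001, -1.0]]
ft_force: [0.4, -1.3, -1.5]
grip_width: 0.0484
```

```bash
python3 -m crank '[0,0,0,0,0,-0.001,50, 0,0,0,0,0,-0.001,50, 0,0,0,0,0,0,50]' 50;python3 -m crank '[0,0,0,0,0,-0.001,50, 0,0,0,0,0,0,50]' 50
```

```text
time_s: 16.9
position: [0.5071, 0.0074, 0.0566]
tool_rot: [[0.074, -0.997, 0.001], [-0.997, -0.074, -0.0], [0.0, -0.001, -1.0]]
ft_force: [0.3, 0.6, -2.7]
grip_width: 0.0485
time_s: 17.1
position: [0.5071, 0.0073, 0.056]
tool_rot: [[0.074, -0.997, 0.001], [-0.997, -0.074, -0.0], [0.0, -0.001, -1.0]]
ft_force: [-2.1, -0.6, 4.4]
grip_width: 0.0486
```

```bash
python3 -m crank '[0,0,0,0,0,0,62, 0,0,0,0,0,0,75, 0,0,0,0,0,0,75, 0,0,0,0,0,0.04,75, 0,0,0,0,0,0.05,80, 0,0,0,0,0,0.05,80, 0,0,0,-0.02,0,0.01,80, 0,0,0,0,0,0,80]' 50
cat > onstand.py <<'E'
import sys
from h import *
from look import part
n,kind,z=sys.argv[1],sys.argv[2],float(sys.argv[3]); box=list(map(int,sys.argv[4:8]))
d=cam('wrist'); np.save(n+'.npy',d,allow_pickle=True); save(d,n+'.png'); s=observe(); print('tcp',s['position'],s['tool_rot'][:,0])
r,A,c,b=part(d,kind,z,box)
a=np.radians(4);R=np.array([[np.cos(a),np.sin(a)],[-np.sin(a),np.cos(a)]])
print('stand-frame centre',R@(np.array(r[0])-[511.8,6.6]),'size',r[1],'ang',r[2],'cent',R@(np.array(c)-[511.8,6.6]),'px',b)
E
python3 onstand.py w8 plate .054 200 60 450 300
```

```text
time_s: 17.9
position: [0.4863, 0.0075, 0.2073]
tool_rot: [[0.074, -0.997, 0.003], [-0.997, -0.074, -0.001], [0.001, -0.003, -1.0]]
ft_force: [-0.7, -0.8, 0.2]
grip_width: 0.0683
tcp [0.48668979 0.00743046 0.2057489 ] [ 7.34659679e-02 -9.97297685e-01  2.82127428e-04]
stand-frame centre [0.50416399 0.58999668] size (129.6028594970703, 49.63663101196289) ang 3.84323787689209 cent [-5.13648782  0.59714131] px (287, 86, 76, 188)
```

```bash
python3 -m crank '[0,0,-0.01,-0.01,-0.04,0.01,85, 0,0,-0.01,-0.01,-0.045,0.01,85, 0,0,-0.01,-0.01,-0.045,0.01,85, 0,0,-0.01,-0.01,-0.045,0,85, 0,0,-0.01,-0.01,-0.045,0,85, 0,0,-0.01,-0.01,-0.045,0,85, 0,0,-0.01,-0.01,-0.045,0,85, 0,0,-0.014,-0.012,-0.045,0,85, 0,0,0,0,0,0,85, 0,0,0,0,0,0,85]' 50
python3 look.py w9 board .008 200 20 440 330
```

```text
time_s: 18.95
position: [0.4048, -0.3483, 0.2334]
tool_rot: [[-0.012, -1.0, -0.002], [-1.0, 0.012, 0.003], [-0.003, 0.002, -1.0]]
ft_force: [0.1, 0.1, 0.7]
grip_width: 0.0729
tcp [ 0.40510994 -0.34731461  0.23393184] jaw deg -90.60128230115426 zcol [-0.00137141  0.00239795 -0.99999618]
rect ((537.6121826171875, -307.7602844238281), (48.416255950927734, 22.285385131835938), 88.34464263916016) area 1014.4035294279456 centroid (537.7360205686449, -308.0417749551361) px (238, 20, 62, 32)
```

View pics/w9.png

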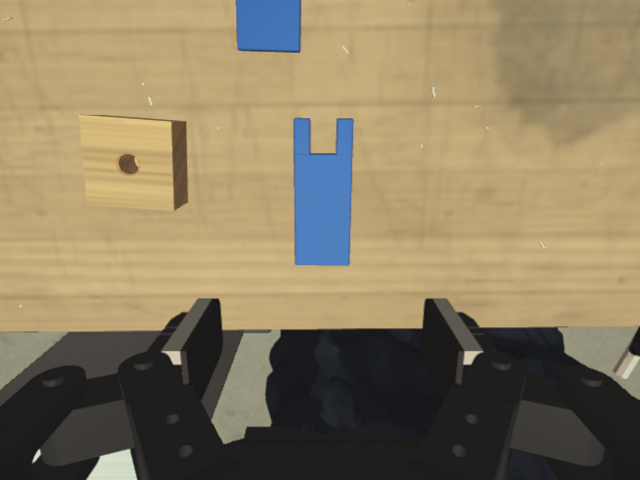

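The board is at px (294–353,118–265), undisturbed; my saturation threshold was too high for it.

```bash
sed -i 's/(S>150),.plate/(S>110),'"'"'plate/' look.py; grep -c "S>110" look.py; python3 - <<'E'
from h import *
from look import part
d=np.load('w9.npy',allow_pickle=True).item(); print(part(d,'board',.008,(200,80,440,330)))
E
```

```text
1
(((409.63134765625, -348.820556640625), (48.72583770751953, 128.44728088378906), 88.79610443115234), 5445.960382753983, (403.6182247534706, -348.6663020193624), (294, 119, 59, 146))
```

```bash
python3 -m crank '[0,0,-0.004,-0.001,-0.001,-0.04,85, 0,0,0,0,0,-0.05,85, 0,0,0,0,0,-0.05,80, 0,0,0,0,0,-0.04,80, 0,0,0,0,0,-0.028,80, 0,0,0,0,0,-0.011,80, 0,0,0,0,0,0,80, 0,0,0,0,0,0,50, 0,0,0,0,0,0,50, 0,0,0,0,0,0,50, 0,0,0,0,0,0,50, 0,0,0,0,0,0,50]' 40
```

```text
time_s: 20.2
position: [0.4047, -0.349, 0.0183]
tool_rot: [[-0.014, -1.0, 0.002], [-1.0, 0.014, -0.002], [0.002, -0.002, -1.0]]
ft_force: [0.2, 2.5, 6.3]
grip_width: 0.0469
```

```bash
python3 -m crank '[0,0,0,0,0,0.02,50, 0,0,0,0,0,0.04,50, 0,0,0,0,0,0.04,50, 0,0,0,0,0,0.035,50, 0,0,0.01,0.012,0.044,0,50, 0,0,0.01,0.012,0.044,0,50, 0,0,0.01,0.013,0.044,0,50, 0,0,0.01,0.013,0.044,0,50, 0,0,0.011,0.013,0.045,0,50, 0,0,0.011,0.013,0.045,0,50, 0,0,0.011,0.013,0.045,0,50, 0,0,0.011,0.013,0.044,0,50, 0,0,0,0,0,0,50, 0,0,0,0,0,0,50]' 40
python3 onstand.py w10 board .142 200 60 450 480
```

```text
time_s: 21.6
position: [0.5061, 0.0071, 0.1523]
tool_rot: [[0.072, -0.997, 0.002], [-0.997, -0.072, -0.001], [0.001, -0.002, -1.0]]
ft_force: [-0.8, -0.7, -0.7]
grip_width: 0.0467
tcp [0.50598368 0.0061424  0.15215597] [ 7.00508425e-02 -9.97543179e-01  6.96815688e-04]
stand-frame centre [1.99909962 0.31294602] size (124.3472900390625, 49.577579498291016) ang 3.9293837547302246 cent [-2.48370592  0.34072427] px (249, 119, 149, 315)
```

View pics/w10.png

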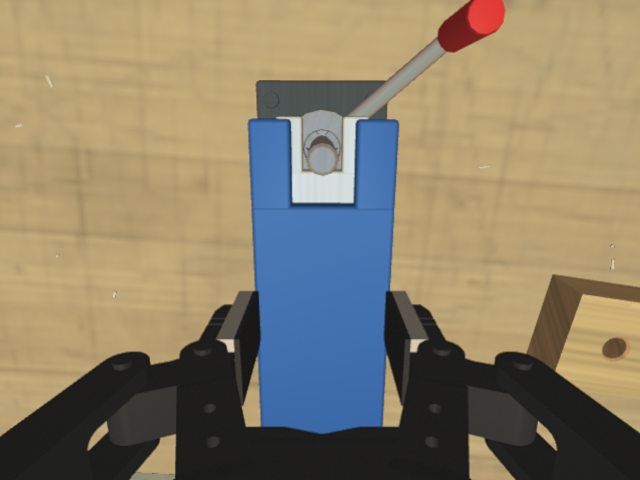

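The board's front corners are at (249,120) and (398,121), and the pin top at (322,160) is inside the notch. It is well aligned, so I'm lowering it.

```bash
python3 -m crank '[0,0,0,0.0005,0,-0.02,50, 0,0,0,0,0,-0.02,50, 0,0,0,0,0,-0.02,50, 0,0,0,0,0,-0.013,50, 0,0,0,0,0,-0.003,50, 0,0,0,0,0,0,50]' 40;python3 -m crank '[0,0,0,0,0,-0.001,50, 0,0,0,0,0,-0.001,50, 0,0,0,0,0,0,50]' 40;python3 -m crank '[0,0,0,0,0,-0.0015,50, 0,0,0,0,0,0,50]' 40
```

```text
time_s: 22.25
position: [0.5065, 0.0053, 0.0756]
tool_rot: [[0.068, -0.998, 0.0], [-0.998, -0.068, -0.0], [0.0, -0.0, -1.0]]
ft_force: [0.9, 0.2, 0.3]
grip_width: 0.0471
time_s: 22.55
position: [0.5066, 0.0063, 0.0737]
tool_rot: [[0.07, -0.998, 0.001], [-0.998, -0.07, -0.0], [0.0, -0.001, -1.0]]
ft_force: [-0.2, 0.1, -1.5]
grip_width: 0.0466
time_s: 22.75
position: [0.5067, 0.0063, 0.0724]
tool_rot: [[0.07, -0.998, 0.001], [-0.998, -0.07, -0.0], [0.001, -0.001, -1.0]]
ft_force: [-0.6, -0.0, 4.9]
grip_width: 0.0469
```

Contact at the expected height. I'll release and check.

```bash
python3 -m crank '[0,0,0,0,0,0,62, 0,0,0,0,0,0,75, 0,0,0,0,0,0,75, 0,0,0,0,0,0.04,75, 0,0,0,0,0,0.05,80, 0,0,0,0,0,0.05,80, 0,0,0,-0.02,0,0.01,80, 0,0,0,0,0,0,80]' 50
python3 onstand.py w11 board .062 200 60 450 300
python3 - <<'E'
from h import *
from meas import rects
d=cam('top');np.save('top2.npy',d,allow_pickle=True)
H,S,V=cv2.split(cv2.cvtColor(d['frame'],cv2.COLOR_RGB2HSV))
for o in rects(d,(S<60)&(V>120),.014,60,(180,255,235,335)): print('plate',*o)
for o in rects(d,(H>100)&(H<125)&(S>110),.008,60,(420,150,520,335)): print('board',*o)
E
```

```text
time_s: 23.55
position: [0.4858, 0.0065, 0.2237]
tool_rot: [[0.07, -0.998, 0.003], [-0.998, -0.07, -0.001], [0.001, -0.003, -1.0]]
ft_force: [0.2, -0.4, -0.2]
grip_width: 0.0684
tcp [0.48617001 0.00642852 0.22223269] [ 6.94755185e-02 -9.97583608e-01  3.13484382e-04]
stand-frame centre [ 0.06622205 -0.55776223] size (128.8448486328125, 49.946590423583984) ang 3.621649742126465 cent [-6.00299559 -0.62536836] px (289, 87, 73, 182)
plate [0.4093 0.3168] [404.5 317.7] [ 54.9 132. ] 85.4 (187, 268, 26, 54)
board [ 0.5951 -0.3083] [ 591.3 -308.2] [ 46.3 125.7] 89.0 (437, 197, 19, 50)
```

```bash
python3 -m crank '[0,0,-0.015,-0.012,0.04,0.005,85, 0,0,-0.02,-0.012,0.045,0,85, 0,0,-0.02,-0.012,0.045,0,85, 0,0,-0.02,-0.012,0.045,0,85, 0,0,-0.02,-0.013,0.045,0,85, 0,0,-0.02,-0.013,0.045,0,85, 0,0,-0.02,-0.013,0.045,0,85, 0,0,0,0,0,0,85, 0,0,0,0,0,0,85]' 50
python3 look.py w12 plate .014 200 40 440 320
```

```text
time_s: 24.55
position: [0.3992, 0.3171, 0.2252]
tool_rot: [[-0.063, -0.998, -0.003], [-0.998, 0.063, -0.001], [0.002, 0.002, -1.0]]
ft_force: [0.8, -0.1, -1.0]
grip_width: 0.0723
tcp [0.39963759 0.31617042 0.2254986 ] jaw deg -93.71249202260077 zcol [-0.00213948 -0.00136496 -0.99999678]
rect ((404.44647216796875, 316.20062255859375), (49.36746597290039, 129.6064453125), 85.17039489746094) area 5592.208099365234 centroid (398.2466637715923, 316.93026186859) px (292, 118, 61, 153)
```

```bash
python3 -m crank '[0,0,-0.019,-0.001,0,-0.04,85, 0,0,0,0,0,-0.05,85, 0,0,0,0,0,-0.05,80, 0,0,0,0,0,-0.04,80, 0,0,0,0,0,-0.02,80, 0,0,0,0,0,-0.009,80, 0,0,0,0,0,0,80, 0,0,0,0,0,0,50, 0,0,0,0,0,0,50, 0,0,0,0,0,0,50, 0,0,0,0,0,0,50, 0,0,0,0,0,0,50]' 50
```

```text
time_s: 25.8
position: [0.3994, 0.3164, 0.0194]
tool_rot: [[-0.084, -0.996, 0.003], [-0.996, 0.084, 0.001], [-0.001, -0.003, -1.0]]
ft_force: [0.7, -2.7, 7.7]
grip_width: 0.0483
```

```bash
python3 -m crank '[0,0,0,0,0,0.02,50, 0,0,0,0,0,0.04,50, 0,0,0,0,0,0.04,50, 0,0,0,0,0,0.035,50, 0,0,0.022,0.015,-0.044,0,50, 0,0,0.022,0.015,-0.044,0,50, 0,0,0.022,0.015,-0.044,0,50, 0,0,0.022,0.015,-0.044,0,50, 0,0,0.022,0.015,-0.044,0,50, 0,0,0.022,0.016,-0.045,0,50, 0,0,0.022,0.016,-0.045,0,50, 0,0,0,0,0,0,50, 0,0,0,0,0,0,50]' 50
python3 onstand.py w13 plate .148 200 60 450 480
```

```text
time_s: 27.1
position: [0.5054, 0.0056, 0.1531]
tool_rot: [[0.067, -0.998, 0.0], [-0.998, -0.067, 0.0], [-0.0, -0.0, -1.0]]
ft_force: [-0.8, 0.9, -1.3]
grip_width: 0.048
tcp [0.5050647  0.00661872 0.15306707] [ 6.90585479e-02 -9.97612536e-01 -3.79949445e-04]
stand-frame centre [ 3.62916863 -1.03014592] size (119.22193908691406, 49.446311950683594) ang 3.9389703273773193 cent [-1.11109458 -1.03703311] px (244, 119, 156, 314)
```

View pics/w13.png

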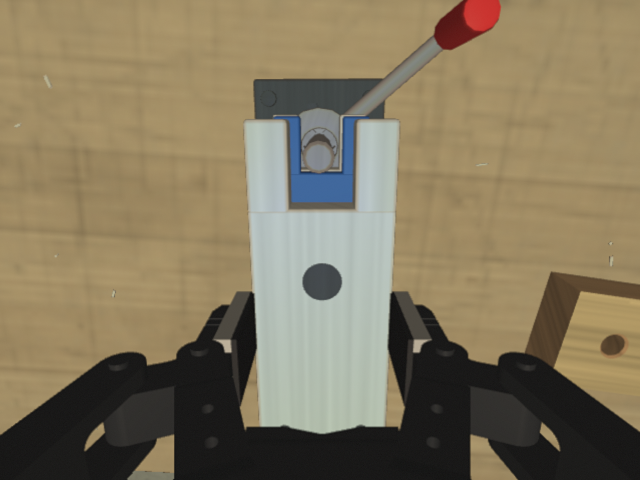

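The plate's front corners are at (245,120) and (399,120), and the pin at (319,157) is inside the notch. It needs about +1.3 mm in x and +0.9 mm in y.

```bash
python3 -m crank '[0,0,0,0.0013,0.0009,-0.02,50, 0,0,0,0,0,-0.02,50, 0,0,0,0,0,-0.02,50, 0,0,0,0,0,-0.006,50, 0,0,0,0,0,-0.002,50, 0,0,0,0,0,0,50]' 50;python3 -m crank '[0,0,0,0,0,-0.001,50, 0,0,0,0,0,-0.001,50, 0,0,0,0,0,0,50]' 50;python3 -m crank '[0,0,0,0,0,-0.0015,50, 0,0,0,0,0,0,50]' 50
```

```text
time_s: 27.75
position: [0.507, 0.0078, 0.0855]
tool_rot: [[0.071, -0.998, 0.001], [-0.998, -0.071, -0.0], [0.0, -0.001, -1.0]]
ft_force: [-0.5, 0.6, -1.4]
grip_width: 0.0483
time_s: 28.05
position: [0.5069, 0.0072, 0.0831]
tool_rot: [[0.07, -0.998, 0.001], [-0.998, -0.07, -0.0], [0.0, -0.001, -1.0]]
ft_force: [0.3, 0.1, -1.8]
grip_width: 0.0479
time_s: 28.25
position: [0.5069, 0.0072, 0.0815]
tool_rot: [[0.07, -0.998, 0.0], [-0.998, -0.07, -0.0], [0.0, -0.0, -1.0]]
ft_force: [0.3, -0.3, -1.2]
grip_width: 0.048
```

```bash
python3 -m crank '[0,0,0,0,0,-0.001,50, 0,0,0,0,0,0,50]' 50
```

```text
time_s: 28.45
position: [0.507, 0.0072, 0.0814]
tool_rot: [[0.07, -0.998, 0.001], [-0.998, -0.07, -0.0], [0.0, -0.001, -1.0]]
ft_force: [-3.4, -0.4, 9.4]
grip_width: 0.048
```

```bash
python3 -m crank '[0,0,0,0,0,0,62, 0,0,0,0,0,0,75, 0,0,0,0,0,0,75, 0,0,0,0,0,0.04,75, 0,0,0,0,0,0.05,80, 0,0,0,0,0,0.05,80, 0,0,0,-0.02,0,0.01,80, 0,0,0,0,0,0,80]' 50
python3 onstand.py w14 plate .076 200 60 450 300
python3 - <<'E'
from h import *
d=cam('top');save(d,'t3.png');np.save('top3.npy',d,allow_pickle=True)
E
```

```text
time_s: 29.25
position: [0.4861, 0.0074, 0.2322]
tool_rot: [[0.07, -0.998, 0.003], [-0.998, -0.07, -0.001], [0.001, -0.003, -1.0]]
ft_force: [-0.4, 0.7, -0.2]
grip_width: 0.0685
tcp [0.48650344 0.00732021 0.23068927] [ 6.94843447e-02 -9.97583010e-01  2.53774087e-04]
stand-frame centre [0.20143882 0.48651587] size (128.85511779785156, 49.6298942565918) ang 4.092038631439209 cent [-5.62264164  0.47022592] px (286, 87, 76, 185)
```

View pics/t3.png

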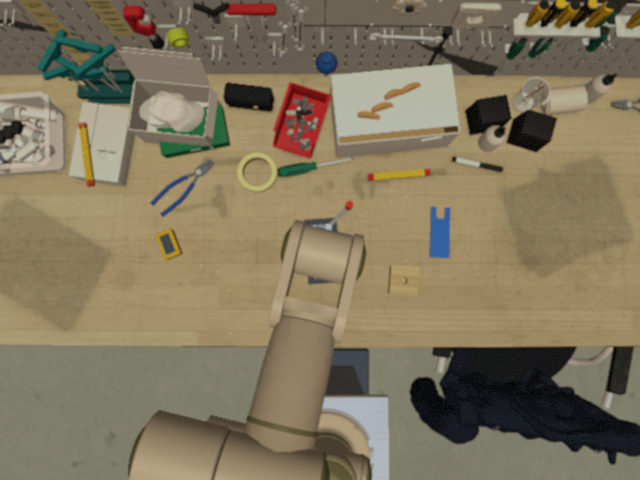

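The plate sits at (0.2, 0.5) mm with yaw right to 0.1°. The top view shows no third plate. The spare board has shifted on its own to (440,232) and is still on the bench. The weight is at (168,243).

```bash
python3 -m crank '[0,0,0.035,0.005,0.04,0,85, 0,0,0.035,0.005,0.043,0,85, 0,0,0.035,0.005,0.043,0,85, 0,0,0.036,0.005,0.043,0,85, 0,0,0.036,0.005,0.043,0,85, 0,0,0.036,0.005,0.044,0,85, 0,0,0.036,0.005,0.044,0,85, 0,0,0.036,0.005,0.044,0,85, 0,0,0.036,0.004,0.044,0,85, 0,0,0,0,0,0,85, 0,0,0,0,0,0,85]' 50
python3 look.py w15 weight .03 200 40 440 300
```

```text
time_s: 30.45
position: [0.5307, 0.3959, 0.2277]
tool_rot: [[0.382, -0.924, -0.003], [-0.924, -0.382, -0.002], [0.001, 0.004, -1.0]]
ft_force: [0.9, -0.9, 0.0]
grip_width: 0.0725
tcp [0.53086811 0.39499525 0.22845262] jaw deg -67.62977070862516 zcol [-0.00251229 -0.00153175 -0.99999567]
rect ((531.625, 396.6633605957031), (67.99161529541016, 43.00259017944336), 22.600011825561523) area 2858.8332437830977 centroid (531.6175406084208, 396.6816277135104) px (294, 163, 54, 83)
```

View pics/w15.png

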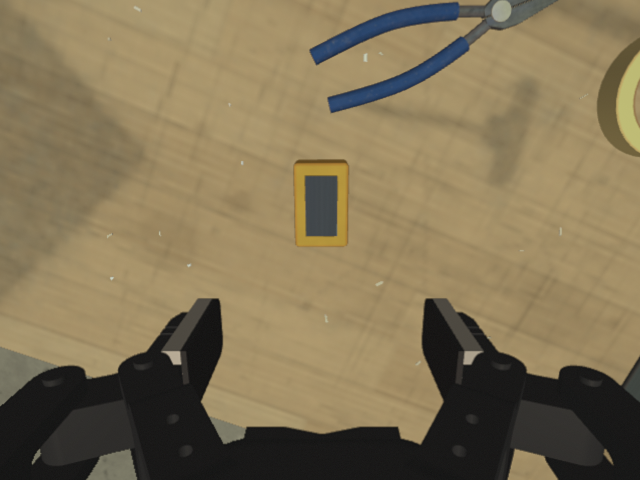

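The weight, at px (294–348,162–246), is clear of the pliers.

```bash
python3 -m crank '[0,0,0,0.0009,0.0013,-0.04,85, 0,0,0,0,0,-0.05,85, 0,0,0,0,0,-0.05,80, 0,0,0,0,0,-0.04,80, 0,0,0,0,0,-0.02,80, 0,0,0,0,0,-0.008,80, 0,0,0,0,0,0,80, 0,0,0,0,0,0,44, 0,0,0,0,0,0,42, 0,0,0,0,0,0,42, 0,0,0,0,0,0,42, 0,0,0,0,0,0,42]' 80
```

```text
time_s: 31.7
position: [0.5326, 0.3968, 0.0246]
tool_rot: [[0.381, -0.925, 0.003], [-0.925, -0.381, 0.001], [0.0, -0.004, -1.0]]
ft_force: [-0.7, -1.2, 6.0]
grip_width: 0.0423
```

```bash
python3 -m crank '[0,0,0,0,0,0.02,42, 0,0,0,0,0,0.04,42, 0,0,0,0,0,0.04,42, 0,0,0,0,0,0.03,42, 0,0,-0.036,-0.002,-0.04,0,42, 0,0,-0.036,-0.002,-0.043,0,42, 0,0,-0.036,-0.002,-0.044,0,42, 0,0,-0.036,-0.002,-0.044,0,42, 0,0,-0.036,-0.002,-0.044,0,42, 0,0,-0.036,-0.002,-0.044,0,42, 0,0,-0.036,-0.002,-0.044,0,42, 0,0,-0.036,-0.003,-0.044,0,42, 0,0,-0.036,-0.003,-0.043,0,42, 0,0,0,0,0,0,42, 0,0,0,0,0,0,42]' 80
python3 onstand.py w16 weight .16 200 60 450 480
```

```text
time_s: 33.2
position: [0.5114, 0.0059, 0.1526]
tool_rot: [[0.065, -0.998, -0.0], [-0.998, -0.065, 0.0], [-0.0, 0.0, -1.0]]
ft_force: [-0.5, 0.6, -5.2]
grip_width: 0.0425
tcp [0.51144634 0.00673796 0.1525401 ] [ 6.63267505e-02 -9.97797894e-01 -3.54602266e-04]
stand-frame centre [ 0.15586995 -1.24093092] size (68.61467742919922, 42.407188415527344) ang 3.6309704780578613 cent [ 0.05200871 -1.24897176] px (255, 236, 135, 186)
```

View pics/w16.png

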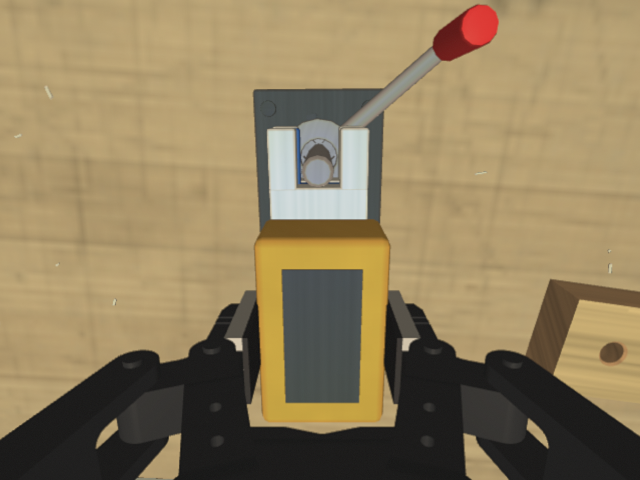

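The weight, at px (255–390,236–422), is square over the plate but 1.2 mm towards -y. I'll correct that and lower it.

```bash
python3 -m crank '[0,0,0.006,0,0.0014,-0.015,42, 0,0,0,0,0,-0.015,42, 0,0,0,0,0,-0.013,42, 0,0,0,0,0,-0.004,42, 0,0,0,0,0,0,42]' 80;python3 -m crank '[0,0,0,0,0,-0.001,42, 0,0,0,0,0,-0.0015,42, 0,0,0,0,0,0,42]' 80;python3 -m crank '[0,0,0,0,0,-0.0015,42, 0,0,0,0,0,0,42]' 80
```

```text
time_s: 33.75
position: [0.5115, 0.0089, 0.1052]
tool_rot: [[0.074, -0.997, -0.001], [-0.997, -0.074, 0.0], [-0.0, 0.001, -1.0]]
ft_force: [0.3, 0.2, -4.8]
grip_width: 0.0422
time_s: 34.05
position: [0.5118, 0.008, 0.1031]
tool_rot: [[0.073, -0.997, 0.001], [-0.997, -0.073, -0.0], [0.0, -0.0, -1.0]]
ft_force: [-1.3, -0.6, -5.2]
grip_width: 0.0419
time_s: 34.25
position: [0.5117, 0.0079, 0.1013]
tool_rot: [[0.073, -0.997, -0.0], [-0.997, -0.073, 0.0], [-0.0, 0.0, -1.0]]
ft_force: [0.7, -0.2, -4.2]
grip_width: 0.0422
```

```bash
python3 -m crank '[0,0,0,0,0,-0.001,42, 0,0,0,0,0,0,42]' 80
```

```text
time_s: 34.45
position: [0.5118, 0.0079, 0.1006]
tool_rot: [[0.073, -0.997, 0.0], [-0.997, -0.073, -0.0], [0.0, -0.0, -1.0]]
ft_force: [-0.5, 0.2, -2.7]
grip_width: 0.0422
```

```bash
python3 -m crank '[0,0,0,0,0,-0.0008,42, 0,0,0,0,0,0,42]' 80; python3 -m crank '[0,0,0,0,0,0,54, 0,0,0,0,0,0,70, 0,0,0,0,0,0,75, 0,0,0,0,0,0.03,75, 0,0,0,0,0,0.04,80, 0,0,0,0,0,0.05,80, 0,0,0,-0.03,0,0.03,80, 0,0,0,0,0,0,80]' 50
python3 onstand.py w17 weight .106 200 60 450 330
python3 onstand.py w17b plate .076 200 60 450 330; python3 - <<'E'
from h import *
d=np.load('w17.npy',allow_pickle=True).item(); save(d,'w17c.png')
d=cam('scene');save(d,'s2.png',(250,160,430,340),3)
E
```

```text
time_s: 34.65
position: [0.5118, 0.0079, 0.1005]
tool_rot: [[0.073, -0.997, 0.001], [-0.997, -0.073, -0.0], [0.0, -0.001, -1.0]]
ft_force: [-4.1, 1.3, 7.2]
grip_width: 0.0424
time_s: 35.45
position: [0.4811, 0.008, 0.2537]
tool_rot: [[0.073, -0.997, 0.007], [-0.997, -0.073, -0.002], [0.002, -0.007, -1.0]]
ft_force: [0.7, 0.2, -1.0]
grip_width: 0.0683
tcp [0.48148078 0.00796868 0.25134271] [ 0.07250667 -0.99736715  0.00124323]
stand-frame centre [-0.84923282  0.72470914] size (67.798095703125, 42.67985534667969) ang 4.128543376922607 cent [-0.84200621  0.76037766] px (293, 130, 65, 101)
tcp [0.48162605 0.00794809 0.24978684] [ 7.24346208e-02 -9.97373093e-01  3.73396791e-04]
stand-frame centre [48.89061686  0.55982009] size (33.07954025268555, 49.62006759643555) ang 4.103965759277344 cent [48.57406643  0.41318426] px (290, 81, 71, 50)
```

View pics/w17c.png

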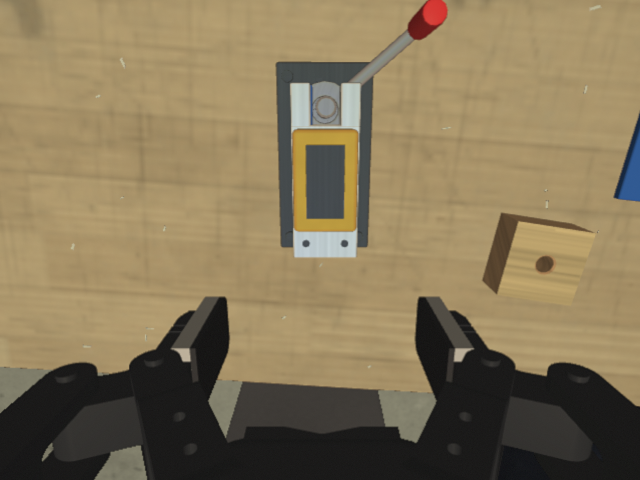

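The stack is square, with the weight centred at px (293–358,130–231) on the top plate and the pin at (325,105) in the notches. One last check of the lever angle, the bystanders and the spare board before handing in.

```bash
python3 - <<'E'
from h import *
from meas import rects
d=np.load('w17.npy',allow_pickle=True).item()
m=cv2.inRange(d['frame'],(180,0,0),(255,60,70)); ys,xs=np.nonzero(m[:60,390:470]); print('lever px',xs.mean()+390,ys.mean(),xs.max()+390,ys.min())
p=onz(d,[[436,11]],.08)[0][:2]-[.5597,.01]; print('q',np.radians(64)-np.arctan2(p[1],p[0]),np.hypot(*p))
a=np.load('top0.npy',allow_pickle=True).item()['frame'].astype(int); t=cam('top'); b=t['frame'].astype(int)
for n,(x0,y0,x1,y1) in dict(tape=(232,148,282,196),pliers=(148,155,216,220),rule=(362,164,436,186)).items(): print(n,np.abs(a-b)[y0:y1,x0:x1].mean())
H,S,V=cv2.split(cv2.cvtColor(t['frame'],cv2.COLOR_RGB2HSV))
for o in rects(t,(H>100)&(H<125)&(S>110),.008,60,(400,150,520,335)): print('board',*o)
close_job()
E
```

```text
lever px 435.6507936507937 10.208994708994709 446 0
q 1.9209681352842787 0.09535722527369449
tape 1.4825
pliers 1.58604826546003
rule 1.6154791154791155
board [ 0.568  -0.2917] [ 564.5 -291.4] [ 46.6 124.8] 87.7 (430, 208, 20, 49)
the job is handed in; nothing more can be done
```

I set the pin fully into the collet, closed the nut to its stop, and built the stack as plate, board, plate, with the weight on top. I handed the job in at about 36 s, with the gripper open and clear.

- **Pin:** I pressed it down until it touched the collet floor, at about the expected height.
- **Collet nut:** the lever did not move further under about 24 N. The last wrist picture puts it at 1.92 rad, which is the stop.
- **Stack:** each plate and the board measured within about 0.8 mm and 0.4° of its true place, with the pin in the notches.
- **Weight:** it is about 1.1 mm from the middle of the top plate and square to it.
- **Plates:** only two were on the bench, so one board was spare.
- **Spare board:** it moved a few centimetres by itself during the run and lies flat on the bench, off the stand.
- **Bystanders:** the tape roll, pliers and folding rule look unchanged between the first and last top views.

No final check failed. I could not view a last side picture because the viewing limit was reached, so the flat seating of the stack was judged from contact forces, heights and the wrist camera only.

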